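# Lock the reference-block case

## Task

The oblong grey case has been left half locked, its key still in the lock on top. Hold the key by its bow and turn it anticlockwise right back to its stop, then turn it clockwise until the tongue lies squarely under the L-shaped keeper on the lid, and let go; the tongue can swing out past the keeper again, so do not overshoot. Leave the key of the round drum as it is.

Things in the scene. Friction and masses are not known exactly. Their poses are not given: they have to be found in the camera images.
- case_key (a joint): Key angle in the lock of the oblong case (grey steel, 220 x 120 x 70 mm high, fixed), rad, clockwise from above positive, axis upright through the lid's middle. 0: anticlockwise stop, tongue at a dark pin; 1.1: locked, tongue squarely under the keeper; 1.5: clockwise stop, past the keeper. Starts at 0.45 to 0.7. Stiff (0.06 N m plus 0.06 N m per rad/s), stays where left.
- case_bow (a point): Centre of that key's bow (head): upright black slab 36 mm long, 10 thick, 32 high, on the turning axis 122 mm above the table. x along its length, the way the tongue points; z up; turns with the key. Below the bow: stem 9 mm across, 10 long, then a 22 mm collar carrying the flat steel tongue, 14 mm wide, reaching 52 mm from the axis, its top 38 mm below this point.
- case_keeper (a point): Top of the keeper, fixed on the oblong case's lid 52 mm from the key's axis towards one end of the case: L-shaped aluminium, 18 mm wide, 21 mm high above the lid, its plate overhanging the tongue's tip, open at both sides. y along the case's length, away from the key: when locked, the bow's x points this way. z up.
- drum_key (a joint): Angle of the same kind of key on the round grey drum (138 mm across, 70 mm high, fixed), rad, same meaning; to be left alone. Case and drum stand one to the left, one to the right of the robot, in either order, keys at least 300 mm apart and equally high. Low loose things lie about, one small puck (18 mm high) on the case's lid away from the keeper.
Not all that is in view belongs to the job. Leave any purple or turquoise look-alike of the part that bears drum_key alone.

How it is judged:
By the outcome, as a careful person would: the job done as asked, in the order asked, and still so for the second after the job is handed in, with the robot touching nothing.
It also fails if it takes over 32 s, if anything falls off the work surface, if the arm or the gripper's body presses on something with over 40 N, if the wrist force passes 120 N, or if a joint passes its speed limit or range.

## Robot

A 7-joint arm with a two-finger parallel gripper is mounted at the origin on the work surface. World frame = base frame: x ahead of the robot, y to its left, z up, the work surface at z = 0. Lengths are in m, angles in rad, forces in N, time in s.
With the tool pointing down it reaches from about 0.4 to 0.925 m from the base axis. Payload 4.1 kg.
Tool frame: the origin (TCP) lies midway between the tips of the shut fingers; the grasp point (between the pads) lies 19 mm behind it; z points along the fingers, y is the line along which they close (so a half turn about z gives the same grasp; the last joint's range is limited). The gripper opens to 85 mm and grips with 20 to 120 N. Pads are 22 mm wide; open, the fingers measure 114 mm over their backs; the gripper's body (76 mm by 85 mm) begins 54 mm behind the grasp point. The pads swing forward as they close: fully open they stand 13 mm farther back than shut.
Start: joints at [-0.099, 0.398, 0.045, 1.537, -0.019, 1.207, -0.051], TCP at [0.65, 0, 0.231] pointing down, gripper open.
Joint ranges: [-2.82, 2.82], [-0.49, 2.23], [-1.37, 1.46], [0, 2.46], [-1.36, 4.5], [0.23, 2], [-2.94, 2.94]. Speed limits (rad/s): [2.57, 2.57, 3.14, 3.14, 3.14, 3.14, 3.14].

## Interface

Orientations are given as a rotation vector (axis times angle).
In Python, from rig import * gives the robot as it stands. The module is installed in compiled form; this text tells all that it offers.
- The arm moves only by the tool move_arm, never from a script. Its argument "series" is a list of rows, each a list of 7 numbers: the turn, a rotation vector about the tool's x, y, z normalised to -1 to 1, where 1 is 30 degrees, then the shift along the tool's x, y, z normalised to -1 to 1, where 1 is 40 cm, then the closure, from 0 (fully open) to 1 (shut). In form: [[ax, ay, az, tx, ty, tz, grip], ...]. A call has 1 to 20 rows; each row is the pose to reach, as a shift and turn from the pose commanded when the call began, along the tool's axes at that moment; what a row does not reach only later rows make up. A row lasts 1/12 s, in which the tool goes at most 41.7 mm and 7.16 degrees, less where a joint would pass 70% of its speed; a pose out of reach is approached as far as the arm can. A call with a number of a shift or a turn outside -1 to 1 is refused whole. A call with a gripper value outside its range is refused whole. The fingers move at their own pace and stop on an object; "squeeze" is the grip in N (left out, the last holds). Time passes only in rows, so rows that repeat a pose let the fingers close. It gives the time, the measured TCP pose, the force, the opening and the grip force at its end, in the units of the state.
- get_state(): the state, without advancing time (a new reading comes with each control period).
- get_image(name): name is "scene" or "side" or "wrist"; returns (picture, depth): 384x512x3 uint8, blue, green, red; 384x512 float32, m along the optical axis (not along the pixel's ray), 0 where there is no reading.
- get_calibration(name): a dict with "camera_matrix" (3x3 intrinsics, pixels), "dist" ([k1, k2, p1, p2, k3] as OpenCV has them; the pictures are not rectified), "camera_from_world" (4x4, takes a point from world to camera coordinates). Camera axes: x right, y down, z forward; pixel columns grow to the right and rows downward; lengths in m; the calibration is good to about 2 mm. A picture is of the moment at which its call begins: read the wrist's pose just before it. get_calibration takes no time and is no camera call; for the wrist camera it gives the pose at the moment of the call.
- sign_off(): hands the job in; it is judged then, once.
The state is a dict: "clock": time; "q": joint angles; "joint_velocities": joint speeds; "effort": joint torques, N m; "position": TCP position; "orientation": TCP orientation; "ft_force": force on the tool from outside, world axes, zero at the start; "torque": the same for the moment, N m; "width": finger opening in m; "grip_force": force on a finger pad.
Only numpy, scipy, OpenCV 4.12 (cv2) and the standard library are available. Lean on these libraries where they do the work, as an engineer would, in place of code of your own. Each camera call takes 0.05 s, during which the arm holds its last target. There are 200 camera calls.

## Working session

There is one attempt and no reset: what is moved stays moved. The work goes in short steps, Python scripts to look and compute and a tool call to move; the robot and the scene stay as the last step left them, time stands still between calls to the robot, and variables do not carry over. Pictures are saved under pics/ and viewed, at most 10 in all, crops included, and the job is handed in when it is done.

Besides the shell and the picture viewer there is one more tool, called after "Emit:" as name([rows], argument=value, ...), one row to a line, values as JSON. move_arm: Moves the arm, as the interface text tells. Scaled input: -1 to 1 covers 40 cm each way for a shift and 30 degrees each way for a turn. Its arguments: {"type":"object","properties":{"series":{"type":"array","items":{"type":"array","items":{"type":"number"}}},"squeeze":{"type":"number"}},"required":["series"]}

```bash
mkdir -p pics; cat > h.py <<'E'
from rig import *
import numpy as np, cv2
from scipy.spatial.transform import Rotation as R
def pts(depth,c):
    K,D,T=c["camera_matrix"],c["dist"],np.array(c["camera_from_world"])
    h,w=depth.shape; u,v=np.meshgrid(np.arange(w),np.arange(h))
    n=cv2.undistortPoints(np.stack([u,v],-1).reshape(-1,1,2).astype(float),np.array(K),np.array(D)).reshape(h,w,2)
    P=np.dstack([n*depth[...,None],depth]); 
    W=(P-T[:3,3])@T[:3,:3]; W[depth==0]=np.nan
    return W
E
python3 - <<'E'
from h import *
s=get_state();print(s)
a,d=get_image("scene");b,e=get_image("side")
cv2.imwrite("pics/a.png",cv2.resize(a,(800,600)));cv2.imwrite("pics/b.png",cv2.resize(b,(800,600)))
np.savez("s.npz",a=a,d=d,b=b,e=e)
for n in("scene","side","wrist"):
  c=get_calibration(n);T=np.array(c["camera_from_world"]);print(n,-T[:3,:3].T@T[:3,3],T[:3,:3].tolist(),c["camera_matrix"])
E
```

```text
{'clock': 0.0, 'q': array([-0.09902507,  0.39917507,  0.04503118,  1.53789889, -0.0187067 ,
        1.20686999, -0.05072799]), 'joint_velocities': array([-0.00027184, -0.00083264,  0.00076448,  0.00055732, -0.00062158,
        0.000186  , -0.0015124 ]), 'effort': array([-9.65094187e-04, -4.75129580e+01,  1.36406265e+00, -2.54227209e+01,
        1.14684159e-02,  9.53188282e-03,  3.56541250e-05]), 'position': array([6.49365692e-01, 4.13574117e-05, 2.30265928e-01]), 'orientation': array([-2.22042017, -2.22066205,  0.00227802]), 'ft_force': array([ 0.31880023, -0.01955534,  0.59531178]), 'torque': array([ 0.04855939,  0.04078292, -0.00833544]), 'grip_force': 0.0, 'width': 0.08535890761084987}
scene [ 1.18405621 -0.05654393  0.85937022] [[0.1163485745984651, 0.993158863146518, 0.009923796774495576], [0.7308452772664955, -0.07884411312933441, -0.6779740308611445], [-0.6725534847773559, 0.08613407211066261, -0.7350188648840726]] [[418.14160357   0.         255.3491521 ]
 [  0.         418.14160357 193.16816592]
 [  0.           0.           1.        ]]
side [0.33275886 0.67687788 0.5921413 ] [[-0.9745546344076722, -0.2241446442899643, 0.0015630069269206945], [-0.13355503270430816, 0.5750532621747447, -0.8071411270041537], [0.18001754857201943, -0.7868118733841718, -0.5903564669822893]] [[361.26283969   0.         257.24131161]
 [  0.         361.26283969 185.75169378]
 [  0.           0.           1.        ]]
wrist [0.64884629 0.08039424 0.3724671 ] [[0.999996463174797, 0.0006302282154853335, -0.0025838827944406925], [0.0014049706762261573, -0.9500774178428955, 0.31201109942176253], [-0.002258250494950699, -0.3120136261725992, -0.9500749430373001]] [[338.24159708   0.         252.54369479]
 [  0.         338.24159708 191.98643131]
 [  0.           0.           1.        ]]
```

View pics/a.png

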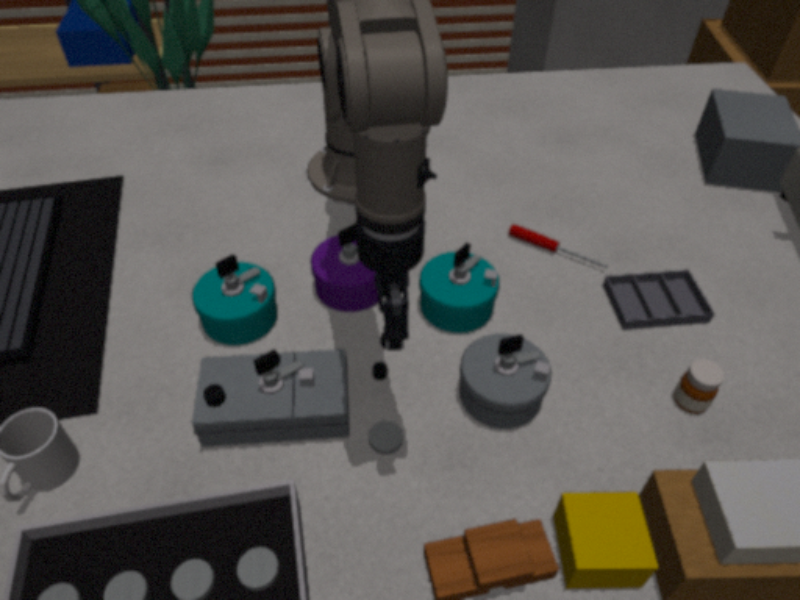

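View pics/b.png

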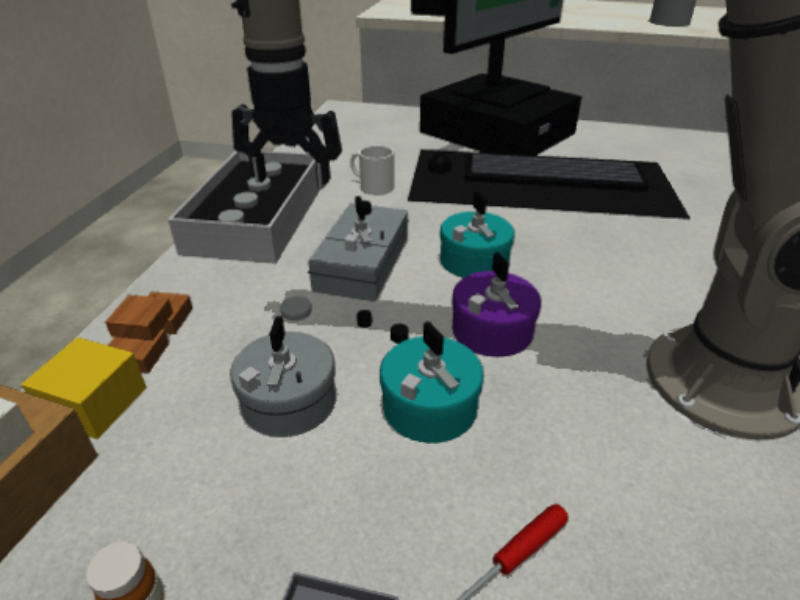

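The scene view shows the grey oblong case at about (272,393), its black bow at (267,362), keeper at (307,376) and puck at (214,395). The grey drum is at (505,375). There are teal look-alikes at (235,300) and (458,290), and a purple one at (348,270). Only the oblong grey body has the straight lid with keeper and puck, so that is the case.

```bash
python3 - <<'E'
from h import *
z=np.load("s.npz");a,d=z["a"],z["d"]
W=pts(d,get_calibration("scene"))
def rep(n,m):
    P=W[m];P=P[~np.isnan(P[:,0])];print(n,len(P),np.median(P,0).round(4),P.min(0).round(3),P.max(0).round(3));return P
roi=np.zeros(d.shape,bool);roi[215:290,120:230]=1
g=a.max(2)
P=rep("bow",roi&(W[...,2]>.1)&(W[...,2]<.15)&(g<70))
c,ss,vt=np.linalg.svd(P[:,:2]-P[:,:2].mean(0));print(P.mean(0),vt[0],ss)
m=roi&(W[...,2]>.083)&(W[...,2]<.1)&(g>70);P=rep("tongue/keeper",m)
m=roi&(abs(W[...,2]-.07)<.005)&(g>60)
P=rep("lid",m);print(cv2.minAreaRect((P[:,:2]*1000).astype(np.float32)))
roi[:]=0;roi[200:280,285:360]=1
rep("drumbow",roi&(W[...,2]>.108)&(W[...,2]<.15)&(g<70))
crop=a[205:290,115:235];cv2.imwrite("pics/c.png",cv2.resize(crop,None,fx=6,fy=6,interpolation=2))
E
```

```text
bow 187 [ 0.6086 -0.1699  0.1263] [ 0.595 -0.186  0.102] [ 0.618 -0.153  0.139]
[ 0.60827005 -0.16973788  0.12573663] [ 0.47634456 -0.8792587 ] [0.13814874 0.03315317]
tongue/keeper 148 [ 0.6029 -0.1283  0.0887] [ 0.561 -0.179  0.083] [ 0.617 -0.108  0.099]
lid 3320 [ 0.6172 -0.1706  0.0693] [ 0.541 -0.281  0.065] [ 0.667 -0.06   0.075]
((604.8634033203125, -170.807373046875), (218.31759643554688, 121.59672546386719), 87.90865325927734)
drumbow 160 [0.6147 0.1784 0.1275] [0.604 0.163 0.108] [0.62  0.198 0.141]
```

View pics/c.png

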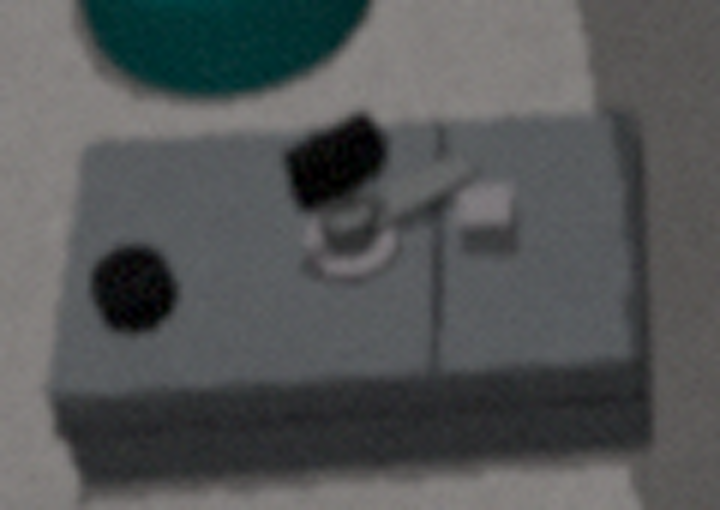

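The crop confirms it: oblong grey case, black bow at crop (335,160), tongue tip at (465,170) just behind the keeper (490,205), puck at (133,287). From depth, the axis is about (0.605,-0.171), the lid is 218x122 mm, the bow heads 118° and the keeper 88°. That puts the key at about 0.57 rad, consistent with the description. I'll move above the bow and look with the wrist camera.

Emit:
move_arm([
  [0,0,-0.95,-0.428,-0.114,0.08,0.3],
  [0,0,-0.95,-0.428,-0.114,0.08,0.3],
  [0,0,-0.95,-0.428,-0.114,0.08,0.3],
  [0,0,-0.95,-0.428,-0.114,0.08,0.3],
  [0,0,-0.95,-0.428,-0.114,0.08,0.3],
  [0,0,-0.95,-0.428,-0.114,0.08,0.3],
  [0,0,-0.95,-0.428,-0.114,0.08,0.3],
  [0,0,-0.95,-0.428,-0.114,0.08,0.3],
])

```text
clock: 0.77
position: [0.605, -0.1692, 0.1992]
orientation: [-1.604, -2.701, -0.002]
ft_force: [0.7, 0.3, -0.4]
width: 0.0597
grip_force: 0.0
```

```bash
cat > look.py <<'E'
from h import *
import sys
s=get_state();c=get_calibration("wrist")
a,d=get_image("wrist");W=pts(d,c);g=a.max(2)
Rt=R.from_rotvec(s["orientation"]).as_matrix()
print("clk",s["clock"],"tcp",s["position"].round(4),"toolx heading",np.degrees(np.arctan2(Rt[1,0],Rt[0,0])).round(2),"tilt",Rt[:,2].round(4),"w",s["width"],"F",s["ft_force"].round(2),"M",s["torque"].round(3),"q7",s["q"][6],"grip",s["grip_force"])
near=np.hypot(W[...,0]-.605,W[...,1]+.171)
def rep(n,m):
    P=W[m]
    if len(P)<10: print(n,len(P));return
    r=cv2.minAreaRect((P[:,:2]*1000).astype(np.float32));print(n,len(P),P.mean(0).round(4),r);return
rep("bowtop",(near<.03)&(abs(W[...,2]-.138)<.004)&(g<90))
rep("tongue",(near>.018)&(near<.06)&(abs(W[...,2]-.084)<.0035))
rep("keeper",(near>.03)&(near<.075)&(abs(W[...,2]-.091)<.003)&(W[...,1]>-.14))
rep("lid",(near<.13)&(abs(W[...,2]-.07)<.004))
cv2.imwrite(sys.argv[1],cv2.resize(a,(800,600)))
np.savez("w.npz",a=a,d=d,W=W)
E
python3 look.py pics/d.png
```

```text
clk 0.7667 tcp [ 0.605  -0.1692  0.1992] toolx heading 118.6 tilt [ 3.0e-04  1.5e-03 -1.0e+00] w 0.0597157721240694 F [ 0.75  0.29 -0.35] M [ 0.014 -0.042  0.033] q7 0.7095094085971991 grip 0.0
bowtop 767 [ 0.603  -0.1696  0.1367] ((603.26416015625, -170.30601501464844), (9.817556381225586, 36.655433654785156), 28.92291831970215)
tongue 909 [ 0.5847 -0.1416  0.0833] ((577.5844116210938, -137.8728790283203), (43.28053283691406, 47.251678466796875), 6.872021675109863)
keeper 673 [ 0.6047 -0.1182  0.0903] ((604.8203735351562, -118.37492370605469), (20.052181243896484, 18.124710083007812), 88.38400268554688)
lid 30696 [ 0.6014 -0.1537  0.0694] ((603.3131713867188, -170.54693603515625), (218.54151916503906, 118.65154266357422), 88.2363510131836)
```

View pics/d.png

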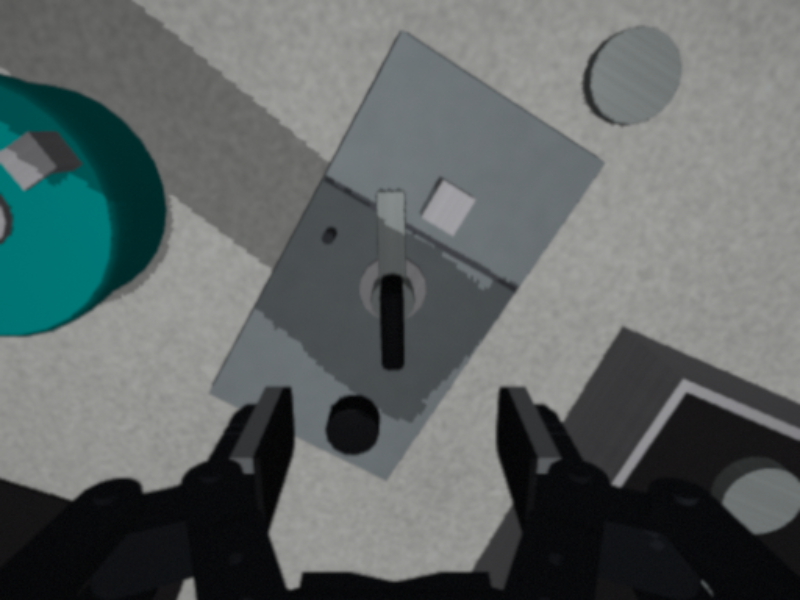

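The wrist view shows the tongue from (390,300) to (390,190), with its tip left of the keeper (447,207). The stop pin is at (330,235), and the bow lies at (393,320), aligned with the tool between the fingers. The bow centre is (0.6033,-0.1703), heading 118.9°, and the locked heading is 88.2°. Next I descend, then close.

Emit:
move_arm([
  [0,0,-0.01,0,-0.004,0.1,0.3],
  [0,0,-0.01,0,-0.004,0.2,0.3],
  [0,0,-0.01,0,-0.004,0.235,0.3],
  [0,0,-0.01,0,-0.004,0.235,0.3],
  [0,0,-0.01,0,-0.004,0.235,0.3],
  [0,0,-0.01,0,-0.004,0.235,0.3],
])

```text
clock: 1.32
position: [0.605, -0.171, 0.1072]
orientation: [1.595, 2.703, 0.002]
ft_force: [0.7, -0.8, 0.7]
width: 0.0598
grip_force: 0.0
```

Emit:
move_arm([
  [0,0,0,0,0,0,0.6],
  [0,0,0,0,0,0,0.8],
  [0,0,0,0,0,0,1],
  [0,0,0,0,0,0,1],
  [0,0,0,0,0,0,1],
  [0,0,0,0,0,0,1],
  [0,0,0,0,0,0,1],
  [0,0,0,0,0,0,1],
], squeeze=40)

```text
clock: 1.98
position: [0.6047, -0.1716, 0.1065]
orientation: [1.597, 2.702, 0.003]
ft_force: [3.5, 1.3, 4.5]
width: 0.0095
grip_force: 43.2
```

```bash
python3 look.py pics/e.png
```

```text
clk 1.9833 tcp [ 0.6047 -0.1716  0.1065] toolx heading 118.83 tilt [ 3.7e-03  1.0e-04 -1.0e+00] w 0.009480563096518638 F [3.5  1.3  4.49] M [ 0.299 -0.632  0.017] q7 0.7163107931832843 grip 43.18518877029419
bowtop 2554 [ 0.6017 -0.1676  0.1371] ((600.8525390625, -169.96029663085938), (31.635223388671875, 31.407812118530273), 81.84247589111328)
tongue 2068 [ 0.5849 -0.1411  0.0834] ((577.6451416015625, -137.9113006591797), (43.09005355834961, 47.37545394897461), 6.680804252624512)
keeper 1601 [ 0.6048 -0.1184  0.0903] ((605.0892944335938, -118.66130065917969), (20.11004638671875, 18.539766311645508), 88.2223892211914)
lid 53490 [ 0.5975 -0.1338  0.0694] ((603.5762939453125, -170.69979858398438), (218.76702880859375, 118.74014282226562), 88.33375549316406)
```

Gripped, width 9.5 mm. Now I turn anticlockwise to the stop: first -27°, then a slow finish.

Emit:
move_arm([
  [0,0,-0.15,0,0,0,1],
  [0,0,-0.3,0,0,0,1],
  [0,0,-0.45,0,0,0,1],
  [0,0,-0.6,0,0,0,1],
  [0,0,-0.75,0,0,0,1],
  [0,0,-0.9,0,0,0,1],
  [0,0,-0.9,0,0,0,1],
  [0,0,-0.9,0,0,0,1],
])

```text
clock: 2.7
position: [0.605, -0.1714, 0.1065]
orientation: [0.921, 2.999, 0.002]
ft_force: [4.3, 2.2, 4.5]
width: 0.0094
grip_force: 43.2
```

```bash
python3 look.py pics/e2.png|head -1
```

```text
clk 2.7 tcp [ 0.605  -0.1714  0.1065] toolx heading 145.85 tilt [ 4.3e-03  3.0e-04 -1.0e+00] w 0.00944024444078826 F [4.26 2.23 4.51] M [ 0.313 -0.839  0.043] q7 1.139794277681362 grip 43.21738064289093
```

Emit:
move_arm([
  [0,0,-0.05,0,0,0,1],
  [0,0,-0.1,0,0,0,1],
  [0,0,-0.15,0,0,0,1],
  [0,0,-0.2,0,0,0,1],
  [0,0,-0.23,0,0,0,1],
  [0,0,-0.26,0,0,0,1],
  [0,0,-0.26,0,0,0,1],
  [0,0,-0.26,0,0,0,1],
])

```text
clock: 3.42
position: [0.6051, -0.1713, 0.1065]
orientation: [0.723, 3.053, 0.004]
ft_force: [4.4, 2.4, 4.6]
width: 0.0094
grip_force: 53.2
```

```bash
python3 look.py pics/f.png
```

```text
clk 3.4167 tcp [ 0.6051 -0.1713  0.1065] toolx heading 153.37 tilt [ 0.0047  0.0016 -1.    ] w 0.009422878819836323 F [4.4  2.38 4.65] M [ 0.441 -0.858 -1.036] q7 1.2591527762485064 grip 53.20657253265381
bowtop 2553 [ 0.6002 -0.1692  0.1371] ((600.75439453125, -171.23126220703125), (31.589412689208984, 31.455110549926758), 24.13626480102539)
tongue 2079 [ 0.5724 -0.1538  0.0834] ((577.7546997070312, -137.1620330810547), (58.067867279052734, 38.313533782958984), 76.92273712158203)
keeper 1482 [ 0.6045 -0.1188  0.0904] ((605.1926879882812, -118.87051391601562), (20.124832153320312, 19.472410202026367), 87.91407775878906)
lid 55989 [ 0.5904 -0.1527  0.0694] ((603.4189453125, -170.6793212890625), (219.20455932617188, 119.21675109863281), 88.16889190673828)
```

View pics/f.png

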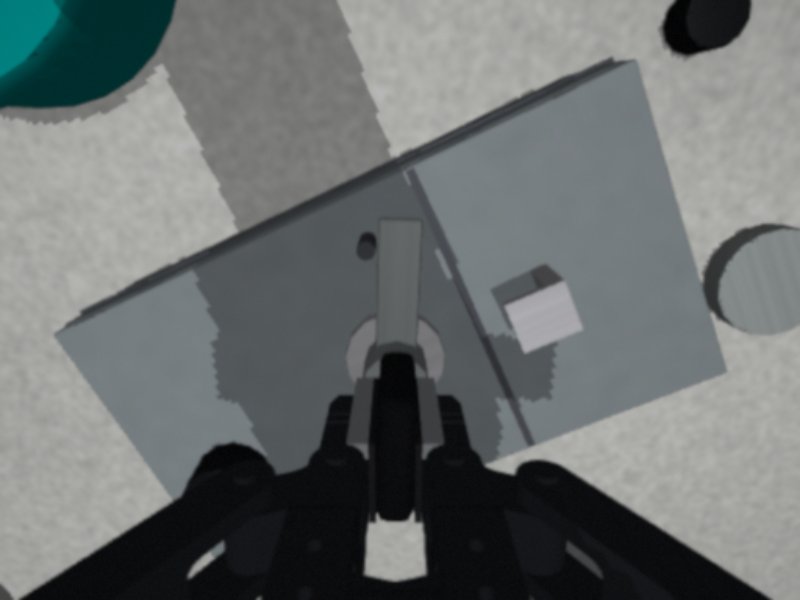

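It is at the stop: the tongue at (398,265) lies against the pin at (367,245), and the wrist torque jumped to -1.04 N m. Now I turn back clockwise in stages.

Emit:
move_arm([
  [0,0,0.2,0,0,0,1],
  [0,0,0.4,0,0,0,1],
  [0,0,0.6,0,0,0,1],
  [0,0,0.8,0,0,0,1],
  [0,0,1,0,0,0,1],
  [0,0,1,0,0,0,1],
  [0,0,1,0,0,0,1],
])

```text
clock: 4.05
position: [0.6048, -0.1715, 0.1065]
orientation: [1.481, 2.767, 0.003]
ft_force: [3.6, 2.3, 4.4]
width: 0.0091
grip_force: 43.3
```

Emit:
move_arm([
  [0,0,0.2,0,0,0,1],
  [0,0,0.4,0,0,0,1],
  [0,0,0.6,0,0,0,1],
  [0,0,0.8,0,0,0,1],
  [0,0,0.95,0,0,0,1],
  [0,0,0.95,0,0,0,1],
  [0,0,0.95,0,0,0,1],
  [0,0,0.95,0,0,0,1],
])

```text
clock: 4.72
position: [0.6045, -0.1716, 0.1065]
orientation: [2.118, 2.318, 0.003]
ft_force: [4.7, 2.7, 6.2]
width: 0.0092
grip_force: 43.4
```

```bash
cat >> look.py <<'E'
# tongue direction: points at tongue height, clear of the keeper, around the axis heading
for lo,hi in((.016,.042),):
    A=np.array([.6036,-.1705]); dx=W[...,:2]-A; th=np.degrees(np.arctan2(dx[...,1],dx[...,0]))
    m=(near>lo)&(near<hi)&(abs(W[...,2]-.0835)<.004)&(th>60)&(th<170)
    P=W[m][:,:2]; print("tongue n",len(P))
    r=cv2.fitLine((P*1000).astype(np.float32),cv2.DIST_HUBER,0,.01,.01).ravel();h=np.degrees(np.arctan2(r[1],r[0]))%180;print("tongue heading fit",h,"mean",np.degrees(np.arctan2(*(P.mean(0)-A)[::-1])))
E
python3 look.py pics/g.png
```

```text
clk 4.7167 tcp [ 0.6045 -0.1716  0.1065] toolx heading 95.16 tilt [ 3.e-03  1.e-04 -1.e+00] w 0.009162055243426207 F [4.73 2.73 6.2 ] M [ 0.401 -0.628 -0.046] q7 0.3462163063378879 grip 43.372600078582764
bowtop 2571 [ 0.6032 -0.1671  0.1371] ((605.3983764648438, -168.76815795898438), (31.03632926940918, 31.826860427856445), 41.939945220947266)
tongue 1522 [ 0.5964 -0.1414  0.0834] ((581.494384765625, -140.35440063476562), (53.483211517333984, 36.152244567871094), 12.456986427307129)
keeper 1642 [ 0.6051 -0.1183  0.0904] ((605.263427734375, -118.65440368652344), (20.435747146606445, 18.196134567260742), 88.20564270019531)
lid 51968 [ 0.6034 -0.1229  0.0695] ((603.8697509765625, -168.72711181640625), (214.667236328125, 118.61498260498047), 88.44638061523438)
tongue n 1311
tongue heading fit 94.80877 mean 95.78557978195614
```

View pics/g.png

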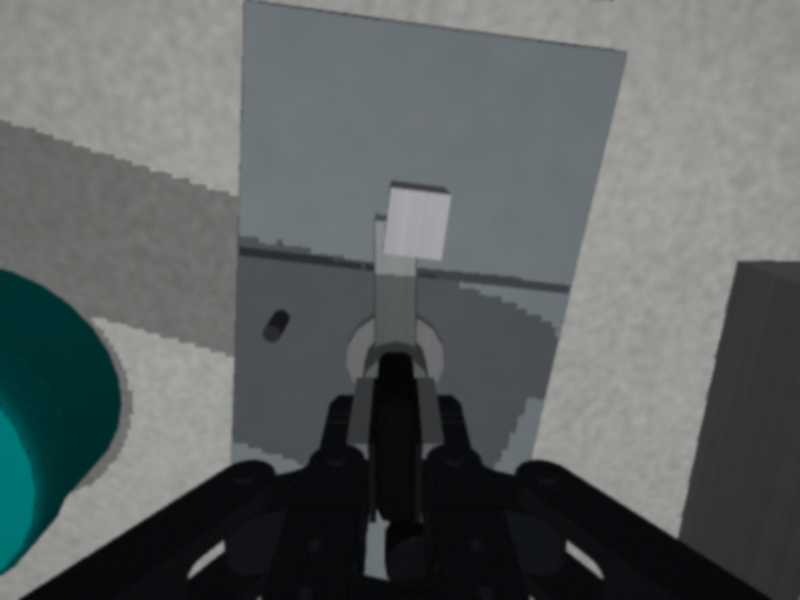

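The tongue (395,270) is entering under the keeper (418,222), heading about 95° like the tool. About 6.9° remain.

Emit:
move_arm([
  [0,0,0.1,0,0,0,1],
  [0,0,0.18,0,0,0,1],
  [0,0,0.23,0,0,0,1],
  [0,0,0.23,0,0,0,1],
  [0,0,0.23,0,0,0,1],
  [0,0,0.23,0,0,0,1],
])

```text
clock: 5.27
position: [0.6044, -0.1716, 0.1065]
orientation: [2.254, 2.186, 0.004]
ft_force: [3.5, 2.7, 5.1]
width: 0.0093
grip_force: 43.4
```

```bash
python3 look.py pics/i.png
```

```text
clk 5.2667 tcp [ 0.6044 -0.1716  0.1065] toolx heading 88.26 tilt [ 3.e-03  3.e-04 -1.e+00] w 0.009337208546692954 F [3.54 2.74 5.13] M [ 0.307 -0.554 -0.046] q7 0.23860279746672394 grip 43.401196002960205
bowtop 2546 [ 0.6036 -0.1672  0.1371] ((605.422119140625, -169.15744018554688), (31.067283630371094, 31.72738265991211), 35.08917236328125)
tongue 1344 [ 0.6    -0.1433  0.0834] ((584.9720458984375, -145.710693359375), (58.107173919677734, 25.4681396484375), 11.589224815368652)
keeper 1638 [ 0.6052 -0.1181  0.0903] ((605.2437133789062, -118.44029235839844), (19.96019744873047, 17.840160369873047), 87.63714599609375)
lid 52733 [ 0.6051 -0.1241  0.0695] ((603.8945922851562, -169.4907989501953), (215.7772216796875, 118.93729400634766), 88.53938293457031)
tongue n 1308
tongue heading fit 83.85702 mean 88.93122827143866
```

View pics/i.png

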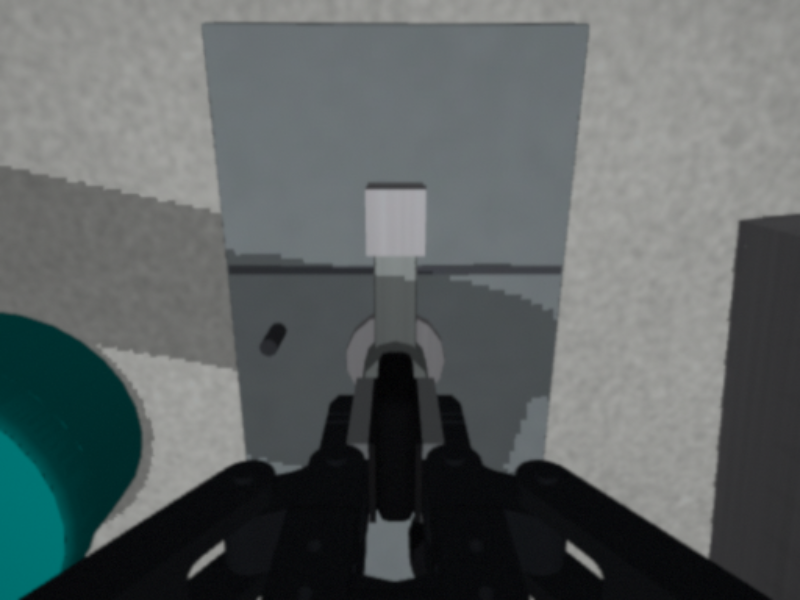

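The tongue (395, 260-350) is now centred squarely under the keeper (396,222), and the lid edges are square with the tool. I'll release gently and rise.

Emit:
move_arm([
  [0,0,0,0,0,0,0.7],
  [0,0,0,0,0,0,0.4],
  [0,0,0,0,0,0,0.3],
  [0,0,0,0,0,0,0.3],
  [0,0,0,0,0,0,0.3],
  [0,0,0,0,0,-0.06,0.3],
  [0,0,0,0,0,-0.14,0.3],
  [0,0,0,0,0,-0.24,0.3],
  [0,0,0,0,0,-0.3,0.3],
  [0,0,0,0,0,-0.3,0.3],
  [0,0,0,0,0,-0.3,0.3],
])

```text
clock: 6.23
position: [0.6038, -0.1724, 0.2271]
orientation: [2.254, 2.184, 0.003]
ft_force: [-0.1, 0.7, -0.8]
width: 0.0597
grip_force: 0.0
```

```bash
python3 look.py pics/j.png
```

```text
clk 6.2333 tcp [ 0.6038 -0.1724  0.2271] toolx heading 88.2 tilt [ 3.3e-03 -8.0e-04 -1.0e+00] w 0.059728690524042394 F [-0.11  0.75 -0.77] M [-0.022  0.02   0.03 ] q7 0.22418200924041348 grip 0.0
bowtop 593 [ 0.6035 -0.1692  0.1368] ((603.504638671875, -170.03717041015625), (35.4005012512207, 8.918526649475098), 88.11589813232422)
tongue 508 [ 0.6004 -0.1427  0.0834] ((585.2339477539062, -145.00840759277344), (57.27479934692383, 26.022907257080078), 10.300811767578125)
keeper 581 [ 0.605  -0.1179  0.0903] ((605.2059326171875, -118.15582275390625), (19.84138298034668, 17.747596740722656), 87.76359558105469)
lid 27055 [ 0.6033 -0.1554  0.0694] ((603.3638305664062, -170.96212768554688), (218.61123657226562, 118.25497436523438), 88.25406646728516)
tongue n 496
tongue heading fit 82.7319 mean 88.76479797074107
```

View pics/j.png

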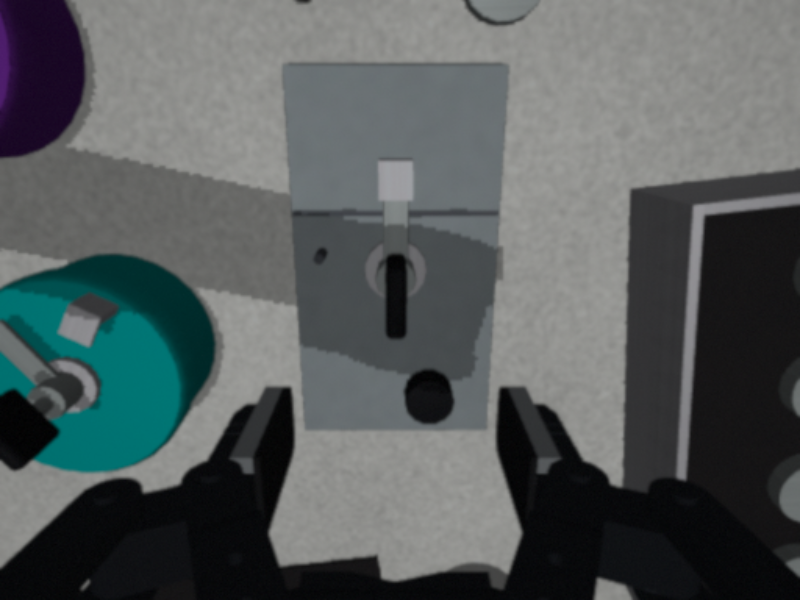

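The bow now heads 88.1° against 88.2° for the case axis. The tongue (396,220) is squarely under the keeper (396,180), the puck is still on the lid, and the gripper is clear.

```bash
python3 -c "from rig import *; print(sign_off())"
```

```text
the job is handed in; nothing more can be done
None
```

I turned the case key anticlockwise to its stop, then clockwise until the tongue lay squarely under the keeper (bow at 88.1°, case axis at 88.2°), and let go; the drum key was left alone, and the job is handed in at about 6.3 s.

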